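# Snap the pattern board onto the jig and bolt it

### The job

The plywood pattern board is lying loosely on the four barbed posts of the jig. Press it down next to each post until all four have clicked through and the board sits flat and fully home on its standoffs; only then push the jig's sliding bolt fully home over the edge of the board. Leave the mallet, the tape roll and the sanding block where they are.

Things in the scene. Friction and masses are not known exactly. Their poses are not given: they have to be found in the camera images.
- jig: Aluminium jig fixed to the table: base plate 120 (x) x 256 (y) x 12 mm, reaching from y = -165 to +91 mm. Origin on the table under the middle of the posts, z up. Four white nylon snap posts on standoffs at x, y = (-34, 60), (-34, -60), (34, 60), (34, -60) mm, numbered 1 to 4; standoff shoulders, where the board seats, at z = 30 mm; post tips at z = 55.5 mm.
- board: Loose plywood board 114 (x) x 156 (y) x 6 mm, 0.25 kg, black insole outline on top; origin at the centre of its underside, axes as the jig's, z up. A 13 x 18 mm hole sits over each post. Good spots to press: the bare top 22 mm from a hole's centre towards the line y = 0. It starts about 15 mm above the shoulders; seated, its underside is at jig z = 30 mm and the tips stand 20 mm above its top.
- hole_1 (a point): Centre of the board's hole over post 1, at the underside (board x -34, y +60 mm). Each post has a sprung barb on its +y and -y side; the board hangs on their slopes and clicks through with its underside 2 mm above the shoulder. This takes 8 to 20 N pressed close to the post. On the way the board tilts up to 0.25 rad, and a hole may rise some 6 mm or go down with its neighbour.
- hole_2 (a point): the same for post 2 (board x -34, y -60 mm)
- hole_3 (a point): the same for post 3 (board x +34, y +60 mm)
- hole_4 (a point): the same for post 4 (board x +34, y -60 mm)
- bolt (a joint): Travel of the steel sliding bolt, on a block beyond the board's -y edge, in m: 0 drawn back (it starts at 0 to 0.008), 0.040 home at a hard stop. It grows along the jig's +y, towards the board; its nose ends 20 mm over the seated board's edge, 2 mm above it. It stays where it is left and takes about 2 N; a board that is not down blocks it.
- lug_top (a point): centre of the top of the bolt's upright dark lug, 14 mm (jig x) x 12 mm (jig y); the lug stands 21 mm above the guide rails, its top at z = 75.5 mm of the jig; push it from its -y side towards +y. The bolt reaches 28 mm past the lug on that side, with its top at z = 50.5 mm.
- mallet: nylon mallet with wooden handle, 257 x 75 x 44 mm, lying beyond the jig (leave alone); origin at the centre of its underside, x along the handle towards the head
- tape_roll: roll of tape, 104 mm across, 25 mm high, lying to the left (leave alone); origin at the centre of its underside
- sand_block: cork sanding block, 60 x 90 x 30 mm, to the left (leave alone); origin at the centre of its underside

How it is judged:
By the outcome, as a careful person would: the job done as asked, in the order asked, and still so for the second after the job is handed in, with the robot touching nothing.
It also fails if it takes over 45 s, if anything falls off the work surface, if the arm or the gripper's body presses on something with over 40 N, if the wrist force passes 120 N, or if a joint passes its speed limit or range.

### The arm

A 6-joint arm with a two-finger parallel gripper is mounted at the origin on a cart in front of the work surface, level with it; the furniture and walls round the work are solid. World frame = base frame: x ahead of the robot, y to its left, z up, the work surface at z = 0. Lengths are in m, angles in degrees, forces in N, time in s.
With the tool pointing down it reaches from about 0.3 to 0.75 m from the base axis. Payload 8.5 kg.
Tool frame: the origin (TCP) lies midway between the tips of the shut fingers; the grasp point (between the pads) lies env.tcp_to_grasp behind it (env.tcp_to_grasp is the distance from the TCP to the grasp point, in m); z points along the fingers, y is the line along which they close (so a half turn about z gives the same grasp; the last joint's range is limited). The gripper opens to 85 mm and grips with 20 to 120 N. Pads are 22 mm wide; open, the fingers measure 114 mm over their backs; the gripper's body (76 mm by 85 mm) begins 54 mm behind the grasp point. The pads swing forward as they close: fully open they stand 13 mm farther back than shut.
Start: joints at [-84.299, 21.807, 74.336, -0, 83.858, -12.336], TCP at [0.17, -0.523, 0.231] pointing down, gripper open.
Joint ranges: [-178.18, 178.18], [-50.72, 133.34], [12.68, 142.11], [-81.47, 261.47], [9.98, 163.14], [-165.26, 165.26]. Speed limits (degrees/s): [136.94, 136.94, 180, 180, 180, 180].

### API

Orientations are given as a 3x3 rotation matrix whose columns are the frame's x, y, z axes.
In Python, from rig import observe, optics, job, env gives the robot as it stands. The module is installed in compiled form; this text tells all that it offers.
- The arm moves only by the shell command python3 -m jog 'ROWS' [FORCE]. ROWS is JSON, a list of rows, each a list of 7 numbers: the turn, a rotation vector about the tool's x, y, z in rad, then the shift along the tool's x, y, z in m, then the opening in per cent of the stroke, from 0 (shut) to 100 (fully open). A call has 1 to 10 rows; each row shifts and turns the commanded pose from where the row before left it, along the tool's axes as they then stand; what a row does not reach is not made up. A row lasts 1/8 s, in which the tool goes at most 62.5 mm and 10.7 degrees, less where a joint would pass 70% of its speed; a pose out of reach is approached as far as the arm can. A call is refused whole if a number of a shift passes 0.0625 or a number of a turn 0.188, either way. A call with a gripper value outside its range is refused whole. The fingers move at their own pace and stop on an object; FORCE is the grip in N (left out, the last holds). Time passes only in rows, so rows that do not move let the fingers close. It gives the time, the measured TCP pose, the force, the opening and the grip force at its end, in the units of the state.
- observe(): the state, without advancing time (a new reading comes with each control period).
- optics.get_image(name): name is "side" or "top" or "wrist"; returns a dict with "pixels" (384x512x3 uint8, red, green, blue), "mtx" (3x3 intrinsics, pixels), "rvec" (rotation vector, rad) and "tvec" (3), from world to camera coordinates, as OpenCV has them. Camera axes: x right, y down, z forward; pixel columns grow to the right and rows downward; lengths in m; the calibration is good to about 2 mm. A picture is of the moment at which its call begins. There is no depth.
- job.close_job(): hands the job in; it is judged then, once.
The state is a dict: "time_s": time; "q": joint angles; "qvel": joint speeds; "joint_efforts": joint torques, N m; "position": TCP position; "tool_rot": TCP orientation; "ft_force": force on the tool from outside, world axes, zero at the start; "wrist_torque": the same for the moment, N m; "grip_width": finger opening in m; "gripper_force": force on a finger pad.
Only numpy, scipy, OpenCV 4.12 (cv2) and the standard library are available. Lean on these libraries where they do the work, as an engineer would, in place of code of your own. Each camera call takes 0.05 s, during which the arm holds its last target. There are 200 camera calls.

## Working session

There is one attempt and no reset: what is moved stays moved. The work goes in short steps, Python scripts to look and compute and a shell command to move; the robot and the scene stay as the last step left them, time stands still between calls to the robot, and variables do not carry over. Pictures are saved under pics/ and viewed, at most 10 in all, crops included, and the job is handed in when it is done.

```bash
mkdir -p pics; python3 - <<'E'
from rig import observe, optics, env
import cv2,numpy as np
s=observe()
print({k:np.round(v,3).tolist() for k,v in s.items()}, env.tcp_to_grasp)
ims=[optics.get_image(n) for n in("side","top")]
for n,i in zip(("side","top"),ims):
    cv2.imwrite(f"pics/{n}0.png",i["pixels"][:,:,::-1]); 
    R=cv2.Rodrigues(i["rvec"])[0]; print(n,-R.T@np.ravel(i["tvec"]),R[2],i["mtx"][0,0])
E
```

```text
{'time_s': 0.0, 'q': [-84.299, 21.841, 74.386, -0.001, 83.858, -12.336], 'qvel': [-0.049, 0.063, 0.001, -0.091, -0.005, -0.087], 'joint_efforts': [-0.002, -44.847, -23.128, -0.0, 0.005, 0.0], 'position': [0.17, -0.523, 0.231], 'tool_rot': [[0.951, 0.31, -0.0], [0.31, -0.951, 0.001], [0.0, -0.001, -1.0]], 'ft_force': [-0.383, -0.107, -0.341], 'wrist_torque': [0.003, -0.058, 0.038], 'gripper_force': 0.0, 'grip_width': 0.085} 0.0187
side [0.65011916 1.06786549 0.59850793] [-0.05330418 -0.85388505 -0.51772482] 411.73163972820157
top [0.49133839 0.15093314 1.22122704] [ 0.09747034  0.00763873 -0.99520912] 499.1003735773468
```

View pics/top0.png

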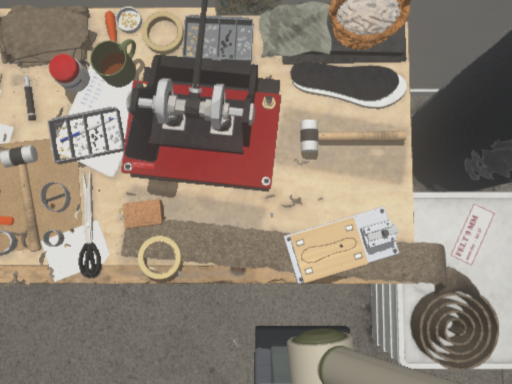

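View pics/side0.png

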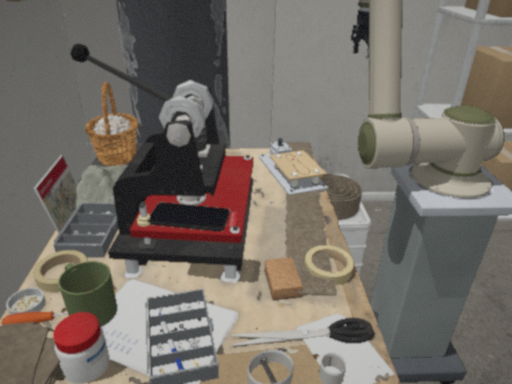

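The top view shows the jig at about px (342,244), with the bolt at its right end (384,235), so jig +y points left, about 15° off image-left. The mallet is at (350,137), the tape at (160,257) and the sanding block at (142,213).

```bash
python3 - <<'E'
import cv2
a=cv2.imread("pics/top0.png")[200:290,275:410]
cv2.imwrite("pics/top0c.png",cv2.resize(a,None,fx=5.9,fy=5.9,interpolation=cv2.INTER_CUBIC))
E
```

```text
(no output)
```

View pics/top0c.png

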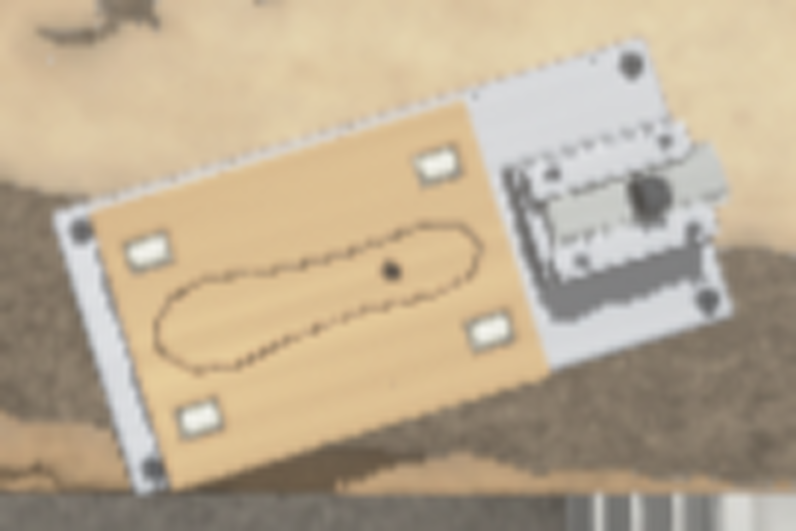

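The crop shows the white posts (crop px 148,251 / 199,418 / 438,164 / 490,330), the base plate corners and the dark lug at (650,198).

```bash
cat > h.py <<'E'
import cv2,numpy as np
def ray(i,p,z):
    R=cv2.Rodrigues(np.array(i["rvec"],float))[0]; t=np.ravel(i["tvec"])
    d=R.T@np.linalg.inv(i["mtx"])@np.array([p[0],p[1],1.]); c=-R.T@t
    return c+d*(z-c[2])/d[2]
def proj(i,P): return cv2.projectPoints(np.array(P,float).reshape(-1,1,3),np.array(i["rvec"],float),np.array(i["tvec"],float),i["mtx"],None)[0].reshape(-1,2)
def fit(J,W): # 2D rigid jig->world
    J,W=np.array(J)[:,:2],np.array(W)[:,:2]; a,b=J-J.mean(0),W-W.mean(0)
    th=np.arctan2((a[:,0]*b[:,1]-a[:,1]*b[:,0]).sum(),(a*b).sum()); c,s=np.cos(th),np.sin(th); R=np.array([[c,-s],[s,c]])
    o=W.mean(0)-R@J.mean(0); return th,o,W-(J@R.T+o)
E
python3 - <<'E'
from rig import optics
from h import *
i=optics.get_image("top"); h=cv2.cvtColor(i["pixels"],cv2.COLOR_RGB2HSV)
f=lambda c:(c[0]/5.9+275-.42,c[1]/5.9+200-.42)
guess=[f(c) for c in((199,418),(490,330),(148,251),(438,164))]
W=[]
for g in guess:
    x,y=int(g[0]),int(g[1]); S=h[y-5:y+7,x-5:x+7].astype(float)
    w=np.clip(80-S[...,1],0,80)*(S[...,2]>150); yy,xx=np.mgrid[y-5:y+7,x-5:x+7]
    c=((w*xx).sum()/w.sum(),(w*yy).sum()/w.sum()); print(np.round(g,1),np.round(c,1)); W.append(ray(i,c,.0545))
J=[(-.034,.06),(-.034,-.06),(.034,.06),(.034,-.06)]
for nm,j,w in(("posts",J,W),("corners",[(.06,.091),(-.06,.091),(.06,-.165),(-.06,-.165)],[ray(i,f(c),.012) for c in((55,212),(138,492),(642,40),(733,313))])):
    th,o,r=fit(j,w); print(nm,np.degrees(th),o,np.round(r*1000,1).tolist())
print("lug",ray(i,f((650,198)),.0755))
E
```

```text
[308.3 270.4] [308.3 270.6]
[357.6 255.5] [357.6 255.7]
[299.7 242.1] [299.7 242.3]
[348.8 227.4] [348.6 227.6]
posts 16.634912881647264 [ 0.47291634 -0.00456595] [[0.2, -0.3], [0.0, 0.3], [0.0, -0.4], [-0.3, 0.4]]
corners 16.447473733433 [ 0.47319915 -0.00504303] [[-0.4, -2.3], [1.7, -1.3], [-2.5, 1.9], [1.2, 1.7]]
lug [ 0.50926122 -0.1304653   0.0755    ]
```

```bash
python3 -m jog '[[0,0,-0.1717,0,0,0,0],[0,0,-0.1717,0,0,0,0],[0,0,-0.1717,0,0,0,0],[0,0,-0.1717,0,0,0,0],[0,0,-0.1717,0,0,0,0],[0,0,-0.1717,0,0,0,0],[0,0,-0.1717,0,0,0,0],[0,0,-0.1717,0,0,0,0],[0,0,-0.1717,0,0,0,0]]' 40
cat >> h.py <<'E'
def delta(J,z):
    from rig import observe
    s=observe(); th=np.radians(16.6); c,n=np.cos(th),np.sin(th)
    P=np.array([.473+c*J[0]-n*J[1],-.0047+n*J[0]+c*J[1],z]); R=np.array(s["tool_rot"])
    return np.round(R.T@(P-s["position"]),4)
def tilt():
    from rig import observe
    s=observe(); R=np.array(s["tool_rot"]); th=np.radians(106.6)
    G=np.array([[np.cos(th),np.sin(th),0],[np.sin(th),-np.cos(th),0],[0,0,-1]])
    return np.round(cv2.Rodrigues(R.T@G)[0].ravel(),4)
E
python3 -c "
from h import *
print(delta((-.034,.038),.1),tilt())"
```

```text
time_s: 1.27
position: [0.1703, -0.5228, 0.2311]
tool_rot: [[-0.291, 0.957, -0.0], [0.957, 0.291, 0.001], [0.001, 0.0, -1.0]]
ft_force: [0.3, 0.6, 0.1]
grip_width: 0.0003
gripper_force: 0.0
[0.4458 0.4065 0.1314] [ 0.0001 -0.0006  0.0052]
```

```bash
python3 -m jog '[[0,0,0.005,0.0446,0.0407,0,0],[0,0,0,0.0446,0.0407,0,0],[0,0,0,0.0446,0.0407,0,0],[0,0,0,0.0446,0.0407,0,0],[0,0,0,0.0446,0.0407,0,0],[0,0,0,0.0446,0.0407,0,0],[0,0,0,0.0446,0.0407,0,0],[0,0,0,0.0446,0.0407,0,0],[0,0,0,0.0446,0.0407,0,0],[0,0,0,0.0446,0.0407,0,0]]'
python3 -c "
from h import *
print(delta((-.034,.038),.06),tilt())
from rig import optics
cv2.imwrite('pics/w1.png',optics.get_image('wrist')['pixels'][:,:,::-1])"
```

```text
time_s: 2.52
position: [0.4361, 0.0215, 0.2314]
tool_rot: [[-0.281, 0.96, 0.0], [0.96, 0.281, -0.0], [-0.0, 0.0, -1.0]]
ft_force: [0.1, -1.5, -0.2]
grip_width: -0.0
gripper_force: 0.0
[ 0.0024 -0.0062  0.1714] [ 0.0002  0.0002 -0.0054]
```

View pics/w1.png

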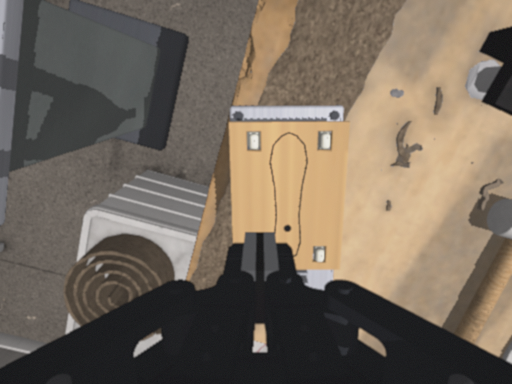

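The wrist view shows the board aligned with the tool, the posts at (254,141), (325,141) and (320,254), and the fingertips at (262,240). I'll check the jig estimate against those pixels.

```bash
python3 -c "
from h import *
from rig import optics
i=optics.get_image('wrist');W=[ray(i,p,.0545) for p in((254,141),(325,141),(320,254))]
th,o,r=fit([(-.034,.06),(.034,.06),(.034,-.06)],W);print(np.degrees(th),o,np.round(r*1e3,1).tolist());print(delta((-.034,.038),.06))"
python3 -m jog '[[0,0,-0.0054,0.0024,-0.006,0.06,0],[0,0,0,0,0,0.06,0],[0,0,0,0,0,0.04,0],[0,0,0,0,0,0,0]]'
```

```text
17.102136178793682 [4.75006792e-01 2.13344934e-04] [[0.5, -0.1], [-0.1, -0.9], [-0.4, 0.9]]
[-1.000e-04 -7.300e-03  1.711e-01]
time_s: 3.12
position: [0.4277, 0.0198, 0.0698]
tool_rot: [[-0.285, 0.958, -0.006], [0.958, 0.285, 0.001], [0.003, -0.005, -1.0]]
ft_force: [-0.8, -0.5, 1.0]
grip_width: 0.0002
gripper_force: 0.0
```

```bash
python3 -c "
from h import *
print(delta((-.034,.038),.036),tilt())"
python3 -m jog '[[0,0.003,0,0.001,0.002,0.01,0],[0,0,0,0,0,0.005,0],[0,0,0,0,0,0.003,0],[0,0,0,0,0,0.003,0]]'
python3 -m jog '[[0,0,0,0,0,0.003,0],[0,0,0,0,0,0.003,0],[0,0,0,0,0,0.003,0]]'
```

```text
[0.0014 0.0025 0.0338] [-0.005  -0.0027 -0.0006]
time_s: 3.62
position: [0.431, 0.0216, 0.0506]
tool_rot: [[-0.286, 0.958, 0.0], [0.958, 0.286, 0.003], [0.003, 0.001, -1.0]]
ft_force: [0.6, -0.1, 0.7]
grip_width: -0.0001
gripper_force: 0.1
time_s: 4.0
position: [0.4312, 0.0216, 0.0417]
tool_rot: [[-0.286, 0.958, 0.001], [0.958, 0.286, 0.003], [0.002, 0.001, -1.0]]
ft_force: [-0.3, -0.5, 9.8]
grip_width: -0.0002
gripper_force: 5.1
```

Contact has been made at 9.8 N, so I keep going.

```bash
python3 -m jog '[[0,0,0,0,0,0.002,0],[0,0,0,0,0,0.002,0]]' | grep -E "pos|ft"
python3 -m jog '[[0,0,0,0,0,0.002,0]]'| grep -E "pos|ft"
python3 -m jog '[[0,0,0,0,0,0.001,0]]'| grep -E "pos|ft"
```

```text
position: [0.432, 0.0214, 0.0393]
ft_force: [-6.0, -1.1, 30.0]
position: [0.4324, 0.0211, 0.0376]
ft_force: [-9.6, -0.5, 53.5]
position: [0.4324, 0.0211, 0.0374]
ft_force: [-11.2, -0.3, 58.5]
```

```bash
python3 -m jog '[[0,0,0,0,0,-0.02,0],[0,0,0,0,0,-0.03,0]]'| grep -E "time|pos|ft"
python3 - <<'E'
from h import *
from rig import optics
a=optics.get_image('side'); b=optics.get_image('wrist')
p=proj(a,[[.473,-.005,.04]])[0].astype(int); print(p)
A=cv2.resize(a['pixels'][p[1]-40:p[1]+35,p[0]-55:p[0]+45],(800,600),interpolation=cv2.INTER_CUBIC)
o=np.hstack([cv2.resize(A,(400,300)),cv2.resize(b['pixels'],(400,300))])
cv2.imwrite('pics/s2.png',o[:,:,::-1])
E
```

```text
time_s: 4.75
position: [0.4304, 0.0216, 0.0846]
ft_force: [-1.0, -0.2, 0.4]
[296 166]
```

View pics/s2.png

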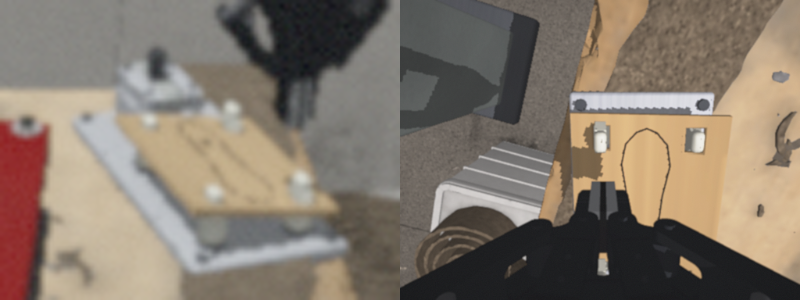

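Post 1 stands clearly higher above the board (side view at 300,185; wrist view at 600,137), so it seems to have clicked. Next is post 2.

```bash
python3 -c "
from h import *
print(delta((-.034,-.038),.06),tilt())"
python3 -m jog '[[0,0,0,-0.04,0,0,0],[0,0,0,-0.036,0,0,0],[0,0,0,0,0,0.025,0],[0,0,0,0,0,0.01,0],[0,0,0,0,0,0.004,0],[0,0,0,0,0,0.003,0]]'| grep -E "time|pos|ft"
python3 -m jog '[[0,0,0,0,0,0.002,0],[0,0,0,0,0,0.002,0]]' | grep -E "pos|ft"
```

```text
[-0.0746 -0.0023  0.0263] [ 0.0042 -0.0006  0.0002]
time_s: 5.6
position: [0.4526, -0.0509, 0.0422]
ft_force: [1.3, -0.0, -0.6]
position: [0.4527, -0.0511, 0.0384]
ft_force: [-0.8, 2.3, 14.5]
```

```bash
python3 -m jog '[[0,0,0,0,0,0.001,0]]' | grep -E "pos|ft"
python3 -m jog '[[0,0,0,0,0,0.001,0]]' | grep -E "pos|ft"
python3 -m jog '[[0,0,0,0,0,0.001,0]]' | grep -E "pos|ft"
```

```text
position: [0.4528, -0.0511, 0.0381]
ft_force: [-4.2, 2.6, 20.9]
position: [0.4529, -0.0511, 0.0379]
ft_force: [-6.8, 2.9, 31.6]
position: [0.4531, -0.0511, 0.0376]
ft_force: [-9.0, 3.8, 44.6]
```

Stiff contact at z≈0.038, so the −x side seems seated. On to post 4, then post 3.

```bash
python3 -m jog '[[0,0,0,0,0,-0.035,0],[0,0,0,0,0.034,0,0],[0,0,0,0,0.032,0,0],[0,0,0,0,0,0.01,0],[0,0,0,0,0,0.01,0],[0,0,0,0,0,0,0]]'| grep -E "time|pos|ft"
python3 -m jog '[[0,0,0,0,0,0.004,0],[0,0,0,0,0,0.003,0],[0,0,0,0,0,0.003,0]]' | grep -E "pos|ft"
python3 -m jog '[[0,0,0,0,0,0.002,0],[0,0,0,0,0,0.002,0]]' | grep -E "pos|ft"
```

```text
time_s: 6.98
position: [0.5147, -0.0324, 0.0494]
ft_force: [-0.7, 0.8, 0.1]
position: [0.5158, -0.0325, 0.0405]
ft_force: [-0.3, 0.3, 5.5]
position: [0.5154, -0.032, 0.036]
ft_force: [-0.4, 4.1, 10.9]
```

```bash
python3 -m jog '[[0,0,0,0,0,0.001,0]]' | grep -E "pos|ft"
python3 -m jog '[[0,0,0,0,0,0.001,0]]' | grep -E "pos|ft"
python3 -m jog '[[0,0,0,0,0,0.001,0]]' | grep -E "pos|ft"
```

```text
position: [0.5154, -0.0321, 0.0359]
ft_force: [-5.8, 3.6, 23.4]
position: [0.5155, -0.0321, 0.0358]
ft_force: [-8.9, 3.9, 34.0]
position: [0.5155, -0.032, 0.0357]
ft_force: [-13.1, 4.0, 44.9]
```

```bash
python3 -m jog '[[0,0,0,0,0,-0.035,0],[0,0,0,0.04,0,0,0],[0,0,0,0.036,0,0,0],[0,0,0,0,0,0.01,0],[0,0,0,0,0,0.01,0],[0,0,0,0,0,0,0]]'| grep -E "time|pos|ft"
python3 -m jog '[[0,0,0,0,0,0.004,0],[0,0,0,0,0,0.003,0],[0,0,0,0,0,0.003,0]]' | grep -E "pos|ft"
python3 -m jog '[[0,0,0,0,0,0.002,0],[0,0,0,0,0,0.001,0]]' | grep -E "pos|ft"
python3 -c "
from h import *
print(delta((.034,.038),.036),tilt())"
```

```text
time_s: 8.72
position: [0.4938, 0.0397, 0.0472]
ft_force: [0.3, -0.6, -0.2]
position: [0.4941, 0.0403, 0.0382]
ft_force: [-0.2, 0.3, -0.3]
position: [0.4942, 0.0404, 0.036]
ft_force: [-4.4, -0.4, 15.7]
[ 0.0009  0.0008 -0.    ] [ 0.0005 -0.0024  0.0002]
```

```bash
python3 -m jog '[[0,0,0,0,0,0.001,0]]' | grep -E "pos|ft"
python3 -m jog '[[0,0,0,0,0,0.002,0]]' | grep -E "pos|ft"
python3 -m jog '[[0,0,0,0,0,-0.035,0],[0,0,0,0,-0.034,0,0],[0,0,0,0,-0.034,0,0],[0,0,0,0,0,0.015,0],[0,0,0,0,0,0.01,0],[0,0,0,0,0,0.003,0]]'| grep -E "time|pos|ft"
python3 -m jog '[[0,0,0,0,0,0.002,0],[0,0,0,0,0,0.002,0]]' | grep -E "pos|ft"
```

```text
position: [0.4943, 0.0404, 0.0359]
ft_force: [-7.7, -0.2, 28.9]
position: [0.4944, 0.0404, 0.0356]
ft_force: [-16.4, 0.4, 58.2]
time_s: 10.35
position: [0.4289, 0.0212, 0.0388]
ft_force: [-0.3, 0.4, 0.3]
position: [0.4294, 0.021, 0.0358]
ft_force: [-6.5, 0.4, 32.3]
```

```bash
python3 -m jog '[[0,0,0,0,0,-0.035,0],[0,0,0,-0.04,0,0,0],[0,0,0,-0.036,0,0,0],[0,0,0,0,0,0.02,0],[0,0,0,0,0,0.01,0],[0,0,0,0,0,0.002,0],[0,0,0,0,0,0.002,0]]'| grep -E "time|pos|ft"
python3 -m jog '[[0,0,0,0,0,0.002,0]]' | grep -E "pos|ft"
python3 -m jog '[[0,0,0,0,0,-0.04,0],[0,0,0,0,0,-0.06,0],[0,0,0,-0.06,0.01,-0.03,0],[0,0,0,-0.06,0.01,0,0],[0,0,0,-0.03,0.01,0,0]]'| grep -E "time|pos|ft"
python3 - <<'E'
from h import *
from rig import optics
a=optics.get_image('side'); c=optics.get_image('top')
A=cv2.resize(a['pixels'][130:205,245:345],(400,300),interpolation=cv2.INTER_CUBIC)
B=cv2.resize(c['pixels'][198:290,280:403],(400,300),interpolation=cv2.INTER_CUBIC)
cv2.imwrite('pics/s3.png',np.hstack([A,B])[:,:,::-1])
print(delta((0,-.175),.1),tilt())
E
```

```text
time_s: 11.48
position: [0.4505, -0.0512, 0.0364]
ft_force: [-0.5, 2.5, 4.2]
position: [0.4507, -0.0512, 0.0357]
ft_force: [-10.6, 5.4, 42.7]
time_s: 12.22
position: [0.5211, -0.1855, 0.162]
ft_force: [-0.5, -0.0, -0.6]
[0.012  0.0052 0.0612] [ 0.0009 -0.0015 -0.0021]
```

View pics/s3.png

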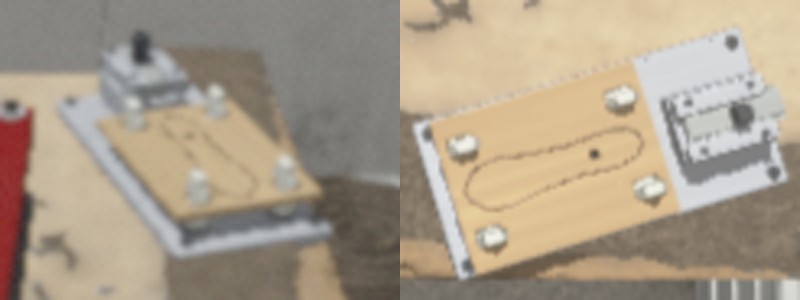

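All four posts stand out well above the board and every press spot stops hard at z≈0.0358 (nominal 0.036), so the board is fully home. Now the bolt: I go down behind the lug, which is at (740,115) in the right half.

```bash
python3 -m jog '[[0,0,0,0.022,0.004,0.03,0],[0,0,0,0,0,0.04,0],[0,0,0,0,0,0.027,0],[0,0,0,0,0,0,0]]'| grep -E "time|pos|ft"
python3 -c "
from h import *
print(delta((0,-.148),.062),tilt())"
python3 -m jog '[[0,0,0,0.006,0,0,0],[0,0,0,0.006,0,0,0],[0,0,0,0.006,0,0,0],[0,0,0,0.004,0,0,0]]'| grep -E "time|pos|ft"
```

```text
time_s: 12.82
position: [0.5166, -0.1593, 0.0633]
ft_force: [0.3, -0.1, -0.3]
[0.0126 0.0024 0.0014] [-0.0025 -0.0056  0.0008]
time_s: 13.32
position: [0.5116, -0.1392, 0.065]
ft_force: [1.1, -1.4, 0.7]
```

```bash
python3 -m jog '[[0,0,0,0.006,0,0.002,0],[0,0,0,0.006,0,0,0],[0,0,0,0.005,0,0,0],[0,0,0,0.004,0,0,0],[0,0,0,0.003,0,0,0]]'| grep -E "time|pos|ft"
python3 -m jog '[[0,0,0,0.003,0,0,0],[0,0,0,0.002,0,0,0]]'| grep -E "time|pos|ft"
python3 -c "
from h import *
print(delta((0,-.108),.062),tilt())"
```

```text
time_s: 13.95
position: [0.5043, -0.1161, 0.0624]
ft_force: [1.2, -1.0, -0.3]
time_s: 14.2
position: [0.5043, -0.1151, 0.0628]
ft_force: [3.2, -25.5, -7.7]
[0.0068 0.0015 0.0007] [0.0008 0.005  0.0008]
```

```bash
python3 -m jog '[[0,0,0,0.001,0,0,0],[0,0,0,0.001,0,0,0]]'| grep -E "time|pos|ft"
python3 -m jog '[[0,0,0,-0.012,0,0,0],[0,0,0,-0.02,0,0,0],[0,0,0,0,0,-0.06,0],[0,0,0,-0.05,0,-0.06,0],[0,0,0,-0.05,0,0,0],[0,0,0,0,0,0,0]]'| grep -E "time|pos|ft"
python3 - <<'E'
from h import *
from rig import optics
a=optics.get_image('side'); c=optics.get_image('top')
A=cv2.resize(a['pixels'][130:205,245:345],(400,300),interpolation=cv2.INTER_CUBIC)
B=cv2.resize(c['pixels'][198:290,280:403],(400,300),interpolation=cv2.INTER_CUBIC)
cv2.imwrite('pics/s4.png',np.hstack([A,B])[:,:,::-1])
E
```

```text
time_s: 14.45
position: [0.5043, -0.115, 0.0629]
ft_force: [3.2, -31.9, -9.7]
time_s: 15.2
position: [0.5378, -0.2301, 0.1701]
ft_force: [-0.2, 0.4, -0.5]
```

View pics/s4.png

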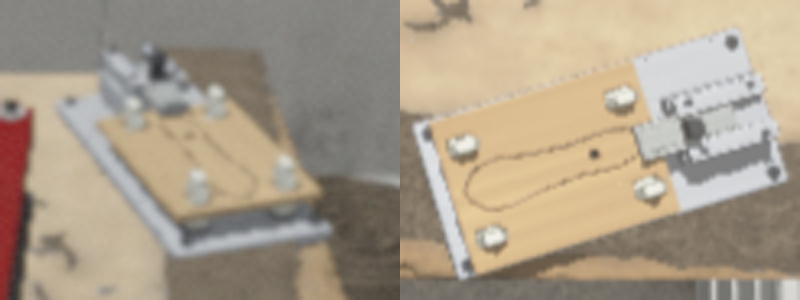

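The bolt's nose reaches about 26 px (20 mm) over the board edge and held a 32 N push at a rigid stop, so it is home. The board is flat and the arm is clear.

```bash
python3 -c "
from rig import job
print(job.close_job())"
```

```text
the job is handed in; nothing more can be done
None
```

The board is seated flat with all four posts clicked through, the bolt was then pushed to its hard stop about 20 mm over the board's edge, the mallet, tape roll and sanding block were left alone, and the job is handed in at about 15 s.

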